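# Put the blood sampling bench back in order

## Task

Put the sampling bench back in order: stand each of the two bottles in the drip cup that fits its foot (the wash bottle in the large cup, the capped bottle in the small one), stand the tube rack in the steel spill tray, and lay the tube sealer in its charging cradle with its tail against or close to the contact block. Set everything down gently without dropping it, keep the bottles and the rack upright all the time, and leave the instrument dish where it is.

Things in the scene. Friction and masses are not known exactly. Their poses are not given: they have to be found in the camera images.
- wash_bottle: Milky plastic wash bottle, loose, 0.25 kg, standing: body 64 mm in diameter up to 88 mm, sloping shoulder from 88 to 104 mm, ribbed white cap 36 mm in diameter (over its ribs) from 104 to 126 mm, then a thin pointed spout up to 150 mm. To hold it by the cap keep the fingertips above 106 mm. Origin: centre of the underside; z up.
- capped_bottle: Small milky plastic bottle with a screw cap, loose, 0.10 kg, standing: body 42 mm in diameter up to 64 mm, shoulder to 75 mm, ribbed white cap 31 mm in diameter from 75 to 97 mm (its top). To hold it by the cap keep the fingertips above 77 mm. Origin: centre of the underside; z up.
- tube_rack: White rack with eight capped blood tubes fixed in it (four along x, two along y), loose, 0.22 kg: foot 112 mm (its x) by 54 mm (its y); top deck of the same outline, 58 to 70 mm high, the place to grip across y at the middle; the red and lilac caps reach 101 mm high. Origin: centre of the underside; x along the rack, either end alike.
- tube_sealer: Loose battery hand sealer for tubing, lying along x, 0.42 kg: steel cylinder 36 mm in diameter, black tail (-x), black 36 mm wide head with steel jaws at the nose (+x), blue trigger on top, 50 mm high. Flat feet, does not roll. Origin: on the underside, 50 mm from the tail end, 90 mm from the nose, near the balance point; grip it there across y, cylinder axis 22 mm up.
- large_cup: Large round steel drip cup, fixed: 92 mm outside, 82 mm inside, rim 18 mm high, inner floor 4 mm above its underside. Origin: centre of the underside.
- small_cup: Small round steel drip cup, fixed: 69 mm outside, 59 mm inside, rim 18 mm high, inner floor 4 mm above its underside. Origin: centre of the underside.
- spill_tray: Rectangular steel spill tray, fixed: 138 mm (its x) by 80 mm (its y) outside, 130 by 72 mm inside, rim 16 to 17 mm high, floor 4 mm above the underside. Origin: centre of the underside.
- charging_cradle: Charging cradle of the sealer, fixed: grey base 136 (x) by 70 mm (y), top face 12 mm up; black contact block 44 mm high across the -x end, face at x = -60 mm; black cheeks 32 mm high, 12 mm long, 52 mm apart inside, one pair at x = -34, one at x = +45 mm, fingers fit between the pairs. Seated, the sealer's origin and x lie over these. Origin: centre of the underside.
- instrument_dish: Kidney-shaped steel dish with a pair of forceps in it, loose, 0.30 kg, about 146 mm (its x) by 70 mm, 26 mm high; it only stands in the way and stays where it is. Origin: near the centre of the underside.
Things that resemble listed ones, but are neither listed nor needed, are in the scene too. Leave any green or orange look-alike of the tube_sealer alone.

How it is judged:
By the outcome, as a careful person would: the job done as asked, in the order asked, and still so for the second after the job is handed in, with the robot touching nothing.
It also fails if it takes over 120 s, if anything falls off the work surface, if the arm or the gripper's body presses on something with over 40 N, if the wrist force passes 120 N, or if a joint passes its speed limit or range.

## Robot

A 6-joint arm with a two-finger parallel gripper is mounted at the origin on the work surface. World frame = base frame: x ahead of the robot, y to its left, z up, the work surface at z = 0. Lengths are in mm, angles in rad, forces in N, time in s.
With the tool pointing down it reaches from about 150 to 775 mm from the base axis. Payload 6.1 kg.
Tool frame: the origin (TCP) lies at the very end of the fingers, on their centre line; the grasp point (between the pads) lies r.pinch_z behind it (r.pinch_z is the distance from the TCP to the grasp point, in mm); y points along the fingers, x is the direction in which the jaws open and shut, and the axes are right-handed (so a half turn about y gives the same grasp; the last joint's range is limited). The gripper opens to 85 mm and grips with 20 to 120 N. Pads are 22 mm wide; open, the fingers measure 114 mm over their backs; the gripper's body (76 mm by 85 mm) begins 54 mm behind the grasp point. The pads swing forward as they close: fully open they stand 13 mm farther back than shut.
Start: joints at [1.324, 0.126, -0.04, 1.405, 0, 1.571], TCP at [128.253, 509.077, 231.295] pointing down, gripper open.
Joint ranges: [-2.72, 2.72], [-0.95, 1.95], [-1.27, 1.35], [-1.78, 2.02], [-1.46, 1.47], [-3.14, 3.14]. Speed limits (rad/s): [2.39, 2.39, 3.01, 3.14, 3.14, 3.14].

## Interface

Orientations are given as a rotation vector (axis times angle).
In Python, from cell import r gives the robot as it stands. The module is installed in compiled form; this text tells all that it offers.
- The arm moves only by the shell command python3 -m handwheel 'ROWS' [FORCE]. ROWS is JSON, a list of rows, each an object of numbers: "hand": the closure, from 0 (fully open) to 1 (shut); "x", "y", "z": the shift along the world's x, y, z in cm; "wx", "wy", "wz": the turn, a rotation vector about the world's x, y, z in rad. In form: [{"hand": .., "x": .., "y": .., "z": .., "wx": .., "wy": .., "wz": ..}, ...]. A call has exactly 8 rows; each row shifts and turns the commanded pose from where the row before left it; what a row does not reach is not made up. A row lasts 1/10 s, in which the tool goes at most 50 mm and 8.59 degrees, less where a joint would pass 70% of its speed; a pose out of reach is approached as far as the arm can. A call with a gripper value outside its range is refused whole. The fingers move at their own pace and stop on an object; FORCE is the grip in N (left out, the last holds). Time passes only in rows, so rows that do not move let the fingers close, or fill a call up. It gives the time, the measured TCP pose, the force and the opening at its end, in the units of the state.
- r.get_state(): the state, without advancing time (a new reading comes with each control period).
- r.capture(name): name is "scene" or "top"; returns (picture, depth): 400x640x3 uint8, red, green, blue; 400x640 float32, mm along the optical axis (not along the pixel's ray), 0 where there is no reading.
- r.get_calibration(name): a dict with "vfov" (degrees; the focal length in pixels is half the picture's height over the tangent of half this angle, whatever the lens; pixels are square), "cx", "cy" (the principal point, pixels), "k1" (the pictures are not rectified: a ray, as slopes to the right and down, at radius r is drawn at 1 + k1 r^2 times it, then the intrinsics apply), "pose" (4x4, takes a point from camera to world coordinates). Camera axes: x right, y down, z forward; pixel columns grow to the right and rows downward; lengths in mm; the calibration is good to about 2 mm. A picture is of the moment at which its call begins. get_calibration takes no time and is no camera call.
- r.finish_job(): hands the job in, once; it reports no verdict.
Trained networks look in the newest picture that a camera, given by its name, has taken for a name from the list of things; names that differ only in an ending like _2 or _b are one class to them, and where a whole thing is asked for, a point or a joint stands for the part that bears it (a point fixed in the world has none). Each returns a list of dicts, best first, with "confidence" (0 to 1); they miss things now and then, are a little off and sometimes report something else, mostly with a low value. They report only what shows in the picture. A call takes as long as a camera call. They do not tell look-alikes from the thing itself.
- r.look_for(camera, target): "location" ([column, row] in pixels, amid what is visible of it).
The state is a dict: "time_s": time; "joints": joint angles; "joint_velocities": joint speeds; "joint_torque": joint torques, N m; "ee_pos": TCP position; "orientation": TCP orientation; "force": force on the tool from outside, world axes, zero at the start; "torque": the same for the moment, N m; "gripper_width": opening from 0.0 (shut) to 1.0 (fully open).
Only numpy, scipy, OpenCV 4.12 (cv2) and the standard library are available. Lean on these libraries where they do the work, as an engineer would, in place of code of your own. Each camera call takes 0.05 s, during which the arm holds its last target. There are 200 camera calls.

## Working session

There is one attempt and no reset: what is moved stays moved. The work goes in short steps, Python scripts to look and compute and a shell command to move; the robot and the scene stay as the last step left them, time stands still between calls to the robot, and variables do not carry over. Pictures are saved under pics/ and viewed, about 12 in all and at most 16, crops included, and the job is handed in when it is done.

```bash
mkdir -p pics; cat > h.py <<'E'
from cell import r
import numpy as np, cv2
def cap(n,f=None):
    p,d=r.capture(n)
    if f: cv2.imwrite('pics/'+f,p[:,:,::-1])
    return p,d
def rays(n,uv):
    c=r.get_calibration(n); f=200/np.tan(np.radians(c['vfov']/2))
    q=(np.array(uv,float).reshape(-1,2)-[c['cx'],c['cy']])/f
    s=q.copy()
    for _ in range(20): s=q/(1+c['k1']*(s**2).sum(1,keepdims=True))
    return np.c_[s,np.ones(len(s))],np.array(c['pose'])
def world(n,uv,d):
    s,T=rays(n,uv); P=s*np.array(d).reshape(-1,1)
    return P@T[:3,:3].T+T[:3,3]
def cloud(n,d):
    v,u=np.mgrid[0:400,0:640]; W=world(n,np.c_[u.ravel(),v.ravel()],d.ravel()).reshape(400,640,3)
    W[d==0]=np.nan
    return W
def onz(n,uv,z):
    s,T=rays(n,uv); D=s@T[:3,:3].T; t=(z-T[2,3])/D[:,2]
    return T[:3,3]+D*t[:,None]
E
cat > a.py <<'E'
from h import *
print(r.pinch_z, r.get_state())
for n in ['scene','top']:
    p,d=cap(n,n+'0.png'); W=cloud(n,d); np.savez(n+'0.npz',p=p,d=d,W=W)
    c=r.get_calibration(n); print(n,c['vfov'],c['k1'],np.round(c['pose'],3).tolist())
    for t in 'wash_bottle capped_bottle tube_rack tube_sealer large_cup small_cup spill_tray charging_cradle instrument_dish'.split():
        for o in r.look_for(n,t)[:3]:
            u,v=o['location']; iu,iv=int(np.clip(u,0,639)),int(np.clip(v,0,399))
            print(n,t,round(o['confidence'],2),np.round([u,v]),np.round(W[iv,iu]))
E
python3 a.py
```

```text
18.700000000000003 {'time_s': 0.0, 'joints': array([ 1.32399586e+00,  1.26414703e-01, -4.05750803e-02,  1.40540165e+00,
        1.00241546e-05,  1.57079260e+00]), 'joint_velocities': array([ 1.15407043e-03, -9.41152805e-04,  5.41699790e-04, -5.34601664e-05,
       -1.32838456e-03,  2.10087621e-04]), 'joint_torque': array([-6.24184067e-04, -4.35906994e+01,  3.52929354e+01,  1.69889705e-02,
        1.20081363e-04,  1.53456959e-06]), 'ee_pos': array([128.16039018, 508.71318095, 230.52533648]), 'orientation': array([-1.31688944, -1.02458356,  1.02669313]), 'force': array([0.29478902, 0.04514742, 0.25237088]), 'torque': array([-0.00517296, -0.01455538,  0.02866129]), 'gripper_width': 1.000151680660116}
scene 42.268636638004615 -0.17164403397231073 [[-0.814, 0.34, -0.471, 1152.987], [0.58, 0.509, -0.636, 804.531], [0.023, -0.791, -0.611, 896.692], [0.0, 0.0, 0.0, 1.0]]
scene wash_bottle 0.76 [363. 305.] [669. 297.  90.]
scene capped_bottle 0.86 [462. 296.] [462. 387.  66.]
scene tube_rack 0.96 [278. 146.] [ 475. -349.   67.]
scene tube_sealer 0.76 [351. 141.] [ 238. -291.   35.]
scene tube
[... 719 characters left out ...]
186. 213.] [436. 368.  74.]
top capped_bottle 0.4 [298. 217.] [435.  33.  -0.]
top tube_rack 0.83 [426. 213.] [ 445. -365.   67.]
top tube_rack 0.64 [188. 211.] [443. 365.  66.]
top tube_sealer 0.79 [387. 144.] [ 666. -252.   43.]
top tube_sealer 0.68 [449. 128.] [ 722. -447.   47.]
top tube_sealer 0.58 [404. 284.] [ 228. -294.   46.]
top large_cup 0.75 [358. 221.] [ 423. -158.    6.]
top small_cup 0.84 [300. 218.] [434.  23.   6.]
top small_cup 0.74 [389. 145.] [ 661. -255.   49.]
top spill_tray 0.72 [339. 155.] [ 642. -100.    9.]
top charging_cradle 0.85 [247. 219.] [429. 191.  13.]
top instrument_dish 0.77 [281. 152.] [650.  89.  10.]
top instrument_dish 0.42 [339. 154.] [644. -97.  -1.]
```

View pictures.

View pics/scene0.png

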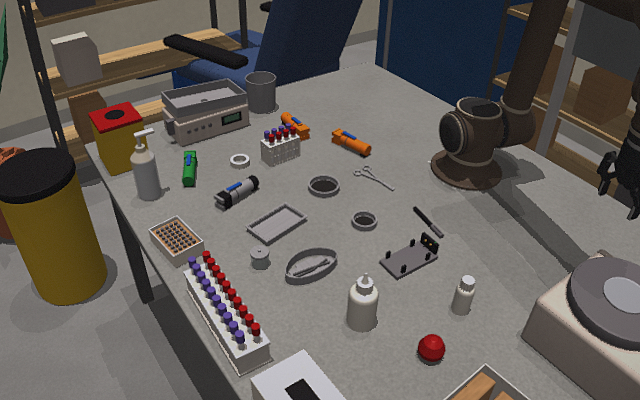

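View pics/top0.png

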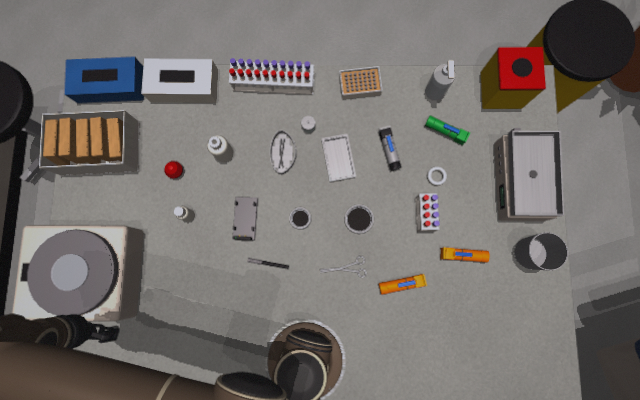

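The scene shows the wash bottle (363,305), capped bottle (462,296), rack (280,146), steel/black sealer (238,191; green and orange ones are look-alikes), large cup (324,186), small cup (364,221), tray (276,224), cradle (410,258) with its block on the robot's side, and the dish (311,266). In the top view these are at (218,146), (181,213), (428,212), (390,148), (358,219), (300,218), (339,158), (245,218) and (283,152).

```bash
cat > b.py <<'E'
from h import *
from scipy.optimize import least_squares
Ws={n:np.load(n+'0.npz')['W'] for n in ['scene','top']}
def pts(n,c,R,z0,z1):
    W=Ws[n].reshape(-1,3); W=W[~np.isnan(W[:,0])]
    m=(np.hypot(W[:,0]-c[0],W[:,1]-c[1])<R)&(W[:,2]>z0)&(W[:,2]<z1); return W[m]
def circ(P,c,rad):
    s=least_squares(lambda q:np.hypot(P[:,0]-q[0],P[:,1]-q[1])-rad,c[:2],loss='soft_l1',f_scale=2); return s.x
for n in Ws:
    print(n,'table z',np.nanmedian(pts(n,(500,-20),60,-15,15)[:,2]))
    for nm,c,R,z0,z1,rad in [('wash body',(630,265),60,20,85,32),('wash cap',(630,265),60,108,122,18),('washcap top',(630,265),60,122,160,5),('capped body',(440,368),45,10,60,21),('capped cap',(440,368),45,78,92,15.5),('small rim',(434,25),50,8,30,32),('large rim',(425,-165),62,8,30,43.5)]:
        P=pts(n,c,R,z0,z1)
        if len(P)>4: print(n,nm,len(P),np.round(circ(P,c,rad),1),'mean',P.mean(0).round(1), 'zmax',P[:,2].max().round(1))
    for nm,c,R,z0,z1 in [('rack deck',(450,-360),90,55,80),('tray rim',(640,-100),100,9,30),('cradle',(425,195),100,7,22),('cradle hi',(425,195),100,25,60),('sealer',(675,-250),95,25,70),('dish',(655,85),100,9,40)]:
        P=pts(n,c,R,z0,z1)
        if len(P)<5: continue
        b=cv2.minAreaRect(P[:,:2].astype(np.float32)); print(n,nm,len(P),'rect',np.round(b[0],1),np.round(b[1],1),round(b[2],1),'med',np.median(P,0).round(1))
E
python3 b.py
python3 - <<'E'
import cv2,numpy as np
a=cv2.imread('pics/top0.png'); s=cv2.imread('pics/scene0.png')
f=lambda i,u,v:cv2.resize(i[v-35:v+35,u-45:u+45],None,fx=4,fy=4,interpolation=2)
cv2.imwrite('pics/z1.png',np.vstack([np.hstack([f(a,245,218),f(a,389,148)]),np.hstack([f(s,410,255),f(s,238,191)])]))
E
```

```text
scene table z -1.1976597892165728
scene wash body 588 [648.5 275.1] mean [666.  293.8  52.6] zmax 85.0
scene wash cap 81 [670.3 296.5] mean [656.9 284.9 115.2] zmax 121.9
scene washcap top 177 [651.2 278.9] mean [651.1 278.4 128.8] zmax 151.6
scene capped body 280 [440.7 378.8] mean [454.8 387.9  35.3] zmax 60.0
scene capped cap 66 [440.2 379.9] mean [450.  385.6  85.6] zmax 92.0
scene small rim 205 [434.3  23.8] mean [434.   26.   14.2] zmax 22.9
scene large rim 224 [ 433.3 -162.3] mean [ 433.  -161.3   14. ] zmax 20.9
scene rack deck 335 rect [ 450.1 -372. ] [ 62.6 114.9] 89.9 med [ 465.7 -354.7   68.3]
scene tray rim 472 rect [631.  -99.5] [149.8  93.5] 9.6 med [ 635.7 -106.2   15.2]
scene cradle 1118 rect [435.1 197.5] [ 73.4 137.4] 86.7 med [437.1 198.2  12. ]
scene cradle hi 227 rect [422.3 198.2] [ 68.1 126.2] 87.3 med [372.4 200.9  34.8]
scene sealer 497 rect [ 660.6 -262.3] [144.   38.5] 12.9 med [ 671.5 -256.6   36.4]
scene dish 668 rect [659.7  79.5] [ 92.7 166.6] 75.3 med [649.6  86.3  18.7]
top table z -0.20398554494363452
top wash body 145 [647.8 278.7] mean [628.2 262.
[... 202 characters left out ...]
.9  33.9] zmax 59.9
top capped cap 20 [438.2 383.7] mean [435.3 373.   84.9] zmax 91.8
top small rim 140 [428.8  24.2] mean [430.6  25.2  15.4] zmax 24.7
top large rim 197 [ 427.9 -161.7] mean [ 429.3 -161.8   15.2] zmax 25.8
top rack deck 414 rect [ 445.9 -374.5] [112.2  55.1] 1.4 med [ 444.3 -372.    69.2]
top tray rim 356 rect [633.7 -95.3] [158.4  86.1] 10.9 med [633.1 -97.2  15.8]
top cradle 813 rect [431.8 191.7] [149.4 142.8] 25.3 med [432.  198.2  12.1]
top cradle hi 105 rect [418.  199.1] [ 63.6 119.7] 89.4 med [366.2 200.8  39.8]
top sealer 490 rect [ 658.5 -261.5] [145.   37.2] 14.4 med [ 656.7 -260.2   37.6]
top dish 191 rect [661.  79.] [102.3 174.5] 61.0 med [654.9  88.4  20. ]
```

View pics/z1.png

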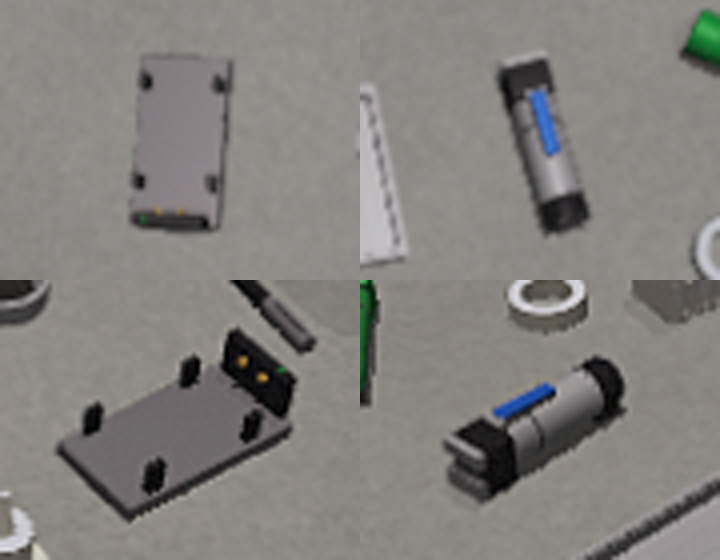

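The crops show the cradle's contact block at its robot-side (−x) end and the sealer's tail towards the robot, nose away (+x, slightly +y), so neither needs a large turn.

```bash
cat > c.py <<'E'
from b import pts
from h import *
from scipy.spatial.transform import Rotation as R
s=r.get_state(); M=R.from_rotvec(s['orientation']).as_matrix(); print('tool axes cols\n',M.round(3))
for n in ['scene','top']:
    for nm,c,Rr,z0,z1 in [('rack deck',(447,-373),66,64,75),('tray rim',(633,-97),84,10,19),('cradle',(433,198),82,8,16),('cradlehi',(433,198),82,22,46),('sealer',(659,-262),78,15,60)]:
        P=pts(n,c,Rr,z0,z1)[:,:2]; best=None
        for a in np.arange(-25,25,.5):
            t=np.radians(a); A=np.array([[np.cos(t),np.sin(t)],[-np.sin(t),np.cos(t)]]); Q=P@A.T
            lo,hi=np.percentile(Q,2,0),np.percentile(Q,98,0); ar=np.prod(hi-lo)
            if best is None or ar<best[0]: best=(ar,a,A.T@((lo+hi)/2),hi-lo)
        print(n,nm,len(P),best[1],best[2].round(1),best[3].round(1))
E
python3 c.py | grep -v -E 'wash|capped|rim [0-9]+ \[|rect|table'
```

```text
tool axes cols
 [[ 0.244  0.    -0.97 ]
 [ 0.97  -0.     0.244]
 [-0.    -1.    -0.   ]]
scene rack deck 228 -6.0 [ 452.3 -365.6] [110.1  51.2]
scene tray rim 403 10.0 [631.3 -98.9] [144.2  86.3]
scene cradle 1006 -2.0 [436.1 198.3] [129.1  67.7]
scene cradlehi 253 -3.0 [424.  198.1] [120.3  64. ]
scene sealer 610 14.0 [ 662.1 -260.9] [136.8  33.4]
top rack deck 378 3.5 [ 445.6 -373.8] [109.8  53. ]
top tray rim 273 11.5 [630.2 -96. ] [147.2  84.9]
top cradle 683 -2.0 [432.6 198.4] [121.4  66.7]
top cradlehi 101 -2.5 [417.6 199.7] [117.3  61.2]
top sealer 520 15.0 [ 656.8 -261.9] [139.5  34.2]
```

```bash
python3 -m handwheel '[{"hand":0,"x":2,"y":-1,"wz":0.05},{"hand":0,"x":4,"y":-1.7,"wz":0.1},{"hand":0,"x":4,"y":-1.7,"wz":0.1},{"hand":0,"x":4,"y":-1.7},{"hand":0,"x":4,"y":-1.7},{"hand":0,"x":4,"y":-1.7},{"hand":0,"x":4,"y":-1.7},{"hand":0,"x":4,"y":-1.7}]' 40
python3 -m handwheel '[{"hand":0,"x":4,"y":-1.8},{"hand":0,"x":4,"y":-1.8},{"hand":0,"x":4,"y":-1.8},{"hand":0,"x":4,"y":-1.8},{"hand":0,"x":3,"y":-1.5},{"hand":0,"x":2,"y":-1},{"hand":0},{"hand":0}]'
```

```text
invalid input at $[0]: expected keys hand, x, y, z, wx, wy, wz
invalid input at $[0]: expected keys hand, x, y, z, wx, wy, wz
```

```bash
python3 -m handwheel '[{"hand":0,"x":2,"y":-1,"z":0,"wx":0,"wy":0,"wz":0.05},{"hand":0,"x":4,"y":-1.7,"z":0,"wx":0,"wy":0,"wz":0.1},{"hand":0,"x":4,"y":-1.7,"z":0,"wx":0,"wy":0,"wz":0.1},{"hand":0,"x":4,"y":-1.7,"z":0,"wx":0,"wy":0,"wz":0},{"hand":0,"x":4,"y":-1.7,"z":0,"wx":0,"wy":0,"wz":0},{"hand":0,"x":4,"y":-1.7,"z":0,"wx":0,"wy":0,"wz":0},{"hand":0,"x":4,"y":-1.7,"z":0,"wx":0,"wy":0,"wz":0},{"hand":0,"x":4,"y":-1.7,"z":0,"wx":0,"wy":0,"wz":0}]' 40
python3 -m handwheel '[{"hand":0,"x":4,"y":-1.8,"z":0,"wx":0,"wy":0,"wz":0},{"hand":0,"x":4,"y":-1.8,"z":0,"wx":0,"wy":0,"wz":0},{"hand":0,"x":4,"y":-1.8,"z":0,"wx":0,"wy":0,"wz":0},{"hand":0,"x":4,"y":-1.8,"z":0,"wx":0,"wy":0,"wz":0},{"hand":0,"x":3,"y":-1.5,"z":0,"wx":0,"wy":0,"wz":0},{"hand":0,"x":2,"y":-1,"z":0,"wx":0,"wy":0,"wz":0},{"hand":0,"x":0,"y":0,"z":0,"wx":0,"wy":0,"wz":0},{"hand":0,"x":0,"y":0,"z":0,"wx":0,"wy":0,"wz":0}]'
```

```text
time_s: 1.8
ee_pos: [429.8, 379.1, 231.4]
orientation: [-1.208, -1.212, 1.211]
force: [-0.3, 0.7, -0.2]
gripper_width: 1.001
time_s: 2.6
ee_pos: [638.4, 282.8, 230.7]
orientation: [-1.207, -1.21, 1.211]
force: [-0.4, 0.2, -0.3]
gripper_width: 1.001
```

```bash
python3 -m handwheel '[{"hand":0,"x":0.9,"y":-0.5,"z":-1,"wx":0,"wy":0,"wz":0},{"hand":0,"x":0,"y":0,"z":-2,"wx":0,"wy":0,"wz":0},{"hand":0,"x":0,"y":0,"z":-2,"wx":0,"wy":0,"wz":0},{"hand":0,"x":0,"y":0,"z":-1,"wx":0,"wy":0,"wz":0},{"hand":0,"x":0,"y":0,"z":0,"wx":0,"wy":0,"wz":0},{"hand":0,"x":0,"y":0,"z":0,"wx":0,"wy":0,"wz":0},{"hand":0,"x":0,"y":0,"z":0,"wx":0,"wy":0,"wz":0},{"hand":0,"x":0,"y":0,"z":0,"wx":0,"wy":0,"wz":0}]'
python3 - <<'E'
from h import *
p,d=cap('scene'); q,e=cap('top')
f=lambda i,u,v:cv2.resize(i[v-60:v+60,u-45:u+45],None,fx=4,fy=4,interpolation=2)
cv2.imwrite('pics/z2.png',np.hstack([f(p,363,285),f(q,218,146)])[:,:,::-1])
E
```

```text
time_s: 3.4
ee_pos: [647.7, 278.4, 172.5]
orientation: [-1.208, -1.213, 1.21]
force: [0.0, 0.4, -0.3]
gripper_width: 1.0
```

View pics/z2.png

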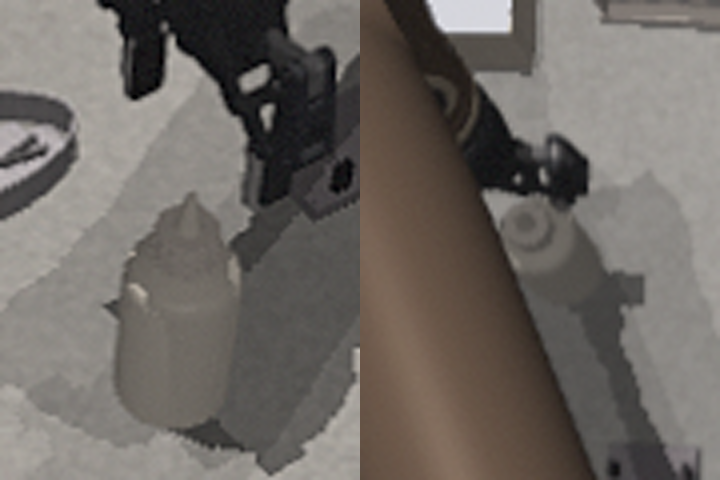

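The picture shows the two fingertips (scene crop about (145,90) and (265,190)) straddling the spout (190,195) along y. I'm going down to the cap and closing.

```bash
python3 -m handwheel '[{"hand":0,"x":0,"y":0,"z":-2,"wx":0,"wy":0,"wz":0},{"hand":0,"x":0,"y":0,"z":-2,"wx":0,"wy":0,"wz":0},{"hand":0,"x":0,"y":0,"z":-1.5,"wx":0,"wy":0,"wz":0},{"hand":0,"x":0,"y":0,"z":-1,"wx":0,"wy":0,"wz":0},{"hand":0,"x":0,"y":0,"z":0,"wx":0,"wy":0,"wz":0},{"hand":0,"x":0,"y":0,"z":0,"wx":0,"wy":0,"wz":0},{"hand":0.3,"x":0,"y":0,"z":0,"wx":0,"wy":0,"wz":0},{"hand":0.4,"x":0,"y":0,"z":0,"wx":0,"wy":0,"wz":0}]' 40
python3 -m handwheel '[{"hand":0.5,"x":0,"y":0,"z":0,"wx":0,"wy":0,"wz":0},{"hand":0.55,"x":0,"y":0,"z":0,"wx":0,"wy":0,"wz":0},{"hand":0.6,"x":0,"y":0,"z":0,"wx":0,"wy":0,"wz":0},{"hand":0.7,"x":0,"y":0,"z":0,"wx":0,"wy":0,"wz":0},{"hand":0.8,"x":0,"y":0,"z":0,"wx":0,"wy":0,"wz":0},{"hand":1,"x":0,"y":0,"z":0,"wx":0,"wy":0,"wz":0},{"hand":1,"x":0,"y":0,"z":0,"wx":0,"wy":0,"wz":0},{"hand":1,"x":0,"y":0,"z":0,"wx":0,"wy":0,"wz":0}]'
```

```text
time_s: 4.3
ee_pos: [647.8, 278.3, 107.4]
orientation: [-1.208, -1.213, 1.21]
force: [0.2, -0.2, 0.9]
gripper_width: 0.692
time_s: 5.1
ee_pos: [647.5, 277.9, 106.7]
orientation: [-1.209, -1.212, 1.211]
force: [-0.5, -2.8, 4.8]
gripper_width: 0.38
```

```bash
python3 -m handwheel '[{"hand":1,"x":0,"y":0,"z":0.3,"wx":0,"wy":0,"wz":0},{"hand":1,"x":0,"y":0,"z":0.7,"wx":0,"wy":0,"wz":0},{"hand":1,"x":0,"y":0,"z":1,"wx":0,"wy":0,"wz":0},{"hand":1,"x":0,"y":0,"z":1.5,"wx":0,"wy":0,"wz":0},{"hand":1,"x":0,"y":0,"z":1.5,"wx":0,"wy":0,"wz":0},{"hand":1,"x":0,"y":0,"z":1,"wx":0,"wy":0,"wz":0},{"hand":1,"x":0,"y":0,"z":0,"wx":0,"wy":0,"wz":0},{"hand":1,"x":0,"y":0,"z":0,"wx":0,"wy":0,"wz":0}]'
python3 - <<'E'
from h import *
p,d=cap('scene'); 
cv2.imwrite('pics/z3.png',cv2.resize(p[180:360,290:440],None,fx=3,fy=3,interpolation=2)[:,:,::-1])
E
```

```text
time_s: 5.9
ee_pos: [647.3, 278.2, 166.2]
orientation: [-1.208, -1.212, 1.211]
force: [0.1, 0.2, -2.2]
gripper_width: 0.381
```

View pics/z3.png

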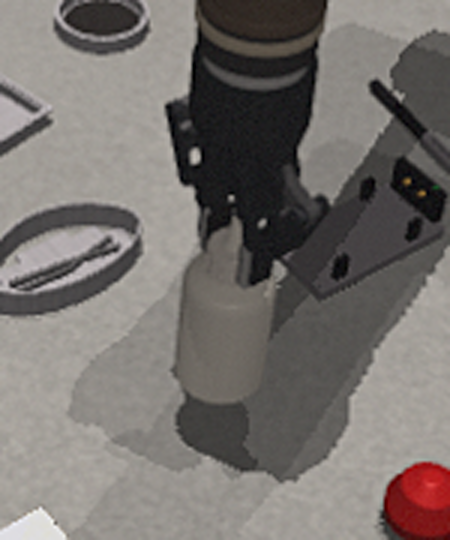

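The crop shows the bottle hanging upright at the cap (bottom edge ≈(220,400)), clear of its shadow.

```bash
python3 -m handwheel '[{"hand":1,"x":-0.5,"y":-1,"z":0,"wx":0,"wy":0,"wz":0},{"hand":1,"x":-1,"y":-2,"z":0,"wx":0,"wy":0,"wz":0},{"hand":1,"x":-1.5,"y":-3,"z":0,"wx":0,"wy":0,"wz":0},{"hand":1,"x":-1.5,"y":-3,"z":0,"wx":0,"wy":0,"wz":0},{"hand":1,"x":-1.5,"y":-3,"z":0,"wx":0,"wy":0,"wz":0},{"hand":1,"x":-1.7,"y":-3.5,"z":0,"wx":0,"wy":0,"wz":0},{"hand":1,"x":-1.7,"y":-3.5,"z":0,"wx":0,"wy":0,"wz":0},{"hand":1,"x":-1.7,"y":-3.5,"z":0,"wx":0,"wy":0,"wz":0}]'
python3 -m handwheel '[{"hand":1,"x":-1.7,"y":-3.5,"z":0,"wx":0,"wy":0,"wz":0},{"hand":1,"x":-1.7,"y":-3.5,"z":0,"wx":0,"wy":0,"wz":0},{"hand":1,"x":-1.7,"y":-3.5,"z":0,"wx":0,"wy":0,"wz":0},{"hand":1,"x":-1.7,"y":-3.5,"z":0,"wx":0,"wy":0,"wz":0},{"hand":1,"x":-1.5,"y":-3,"z":0,"wx":0,"wy":0,"wz":0},{"hand":1,"x":-1.3,"y":-2.5,"z":0,"wx":0,"wy":0,"wz":0},{"hand":1,"x":-0.7,"y":-1.5,"z":0,"wx":0,"wy":0,"wz":0},{"hand":1,"x":-0.3,"y":-0.5,"z":0,"wx":0,"wy":0,"wz":0}]'
python3 -m handwheel '[{"hand":1,"x":0,"y":0,"z":-0.5,"wx":0,"wy":0,"wz":0},{"hand":1,"x":0,"y":0,"z":-1,"wx":0,"wy":0,"wz":0},{"hand":1,"x":0,"y":0,"z":-1,"wx":0,"wy":0,"wz":0},{"hand":1,"x":0,"y":0,"z":-0.5,"wx":0,"wy":0,"wz":0},{"hand":1,"x":0,"y":0,"z":0,"wx":0,"wy":0,"wz":0},{"hand":1,"x":0,"y":0,"z":0,"wx":0,"wy":0,"wz":0},{"hand":1,"x":0,"y":0,"z":0,"wx":0,"wy":0,"wz":0},{"hand":1,"x":0,"y":0,"z":0,"wx":0,"wy":0,"wz":0}]'
cat > look.py <<'E'
import sys
from h import *
o,u,v,k,w,hh=sys.argv[1],*map(int,sys.argv[2:])
p,d=cap('scene'); u0,v0=max(0,u-w),max(0,v-hh)
cv2.imwrite('pics/'+o,cv2.resize(p[v0:v+hh,u0:u+w],None,fx=k,fy=k,interpolation=2)[:,:,::-1])
E
python3 look.py z4.png 324 165 4 60 55
```

```text
time_s: 6.75
ee_pos: [534.4, 51.3, 165.6]
orientation: [-1.207, -1.211, 1.212]
force: [-0.6, -1.2, -2.3]
gripper_width: 0.383
time_s: 7.55
ee_pos: [428.5, -163.2, 165.8]
orientation: [-1.208, -1.209, 1.21]
force: [0.5, 1.0, -1.5]
gripper_width: 0.382
time_s: 8.35
ee_pos: [430.6, -162.0, 136.7]
orientation: [-1.208, -1.212, 1.212]
force: [0.4, -0.1, -2.3]
gripper_width: 0.38
```

View pics/z4.png

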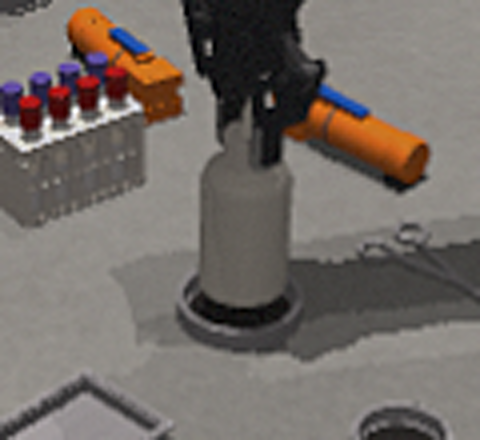

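The bottle hangs straight above the large cup, centred on it (cup ellipse centre ≈(240,310) in the crop). I'm lowering it slowly.

```bash
python3 -m handwheel '[{"hand":1,"x":0,"y":0,"z":-0.8,"wx":0,"wy":0,"wz":0},{"hand":1,"x":0,"y":0,"z":-0.8,"wx":0,"wy":0,"wz":0},{"hand":1,"x":0,"y":0,"z":-0.5,"wx":0,"wy":0,"wz":0},{"hand":1,"x":0,"y":0,"z":-0.3,"wx":0,"wy":0,"wz":0},{"hand":1,"x":0,"y":0,"z":-0.1,"wx":0,"wy":0,"wz":0},{"hand":1,"x":0,"y":0,"z":0,"wx":0,"wy":0,"wz":0},{"hand":1,"x":0,"y":0,"z":0,"wx":0,"wy":0,"wz":0},{"hand":1,"x":0,"y":0,"z":0,"wx":0,"wy":0,"wz":0}]'
```

```text
time_s: 9.2
ee_pos: [430.5, -162.0, 111.6]
orientation: [-1.208, -1.212, 1.211]
force: [-0.5, 0.3, -1.8]
gripper_width: 0.38
```

```bash
python3 -m handwheel '[{"hand":1,"x":0,"y":0,"z":-0.1,"wx":0,"wy":0,"wz":0},{"hand":1,"x":0,"y":0,"z":0,"wx":0,"wy":0,"wz":0},{"hand":1,"x":0,"y":0,"z":0,"wx":0,"wy":0,"wz":0},{"hand":1,"x":0,"y":0,"z":0,"wx":0,"wy":0,"wz":0},{"hand":1,"x":0,"y":0,"z":0,"wx":0,"wy":0,"wz":0},{"hand":1,"x":0,"y":0,"z":0,"wx":0,"wy":0,"wz":0},{"hand":1,"x":0,"y":0,"z":0,"wx":0,"wy":0,"wz":0},{"hand":1,"x":0,"y":0,"z":0,"wx":0,"wy":0,"wz":0}]'
```

```text
time_s: 10.0
ee_pos: [430.5, -162.1, 110.6]
orientation: [-1.208, -1.212, 1.212]
force: [0.2, -1.1, 3.9]
gripper_width: 0.38
```

```bash
python3 -m handwheel '[{"hand":0.58,"x":0,"y":0,"z":0,"wx":0,"wy":0,"wz":0},{"hand":0.5,"x":0,"y":0,"z":0,"wx":0,"wy":0,"wz":0},{"hand":0.4,"x":0,"y":0,"z":0,"wx":0,"wy":0,"wz":0},{"hand":0.2,"x":0,"y":0,"z":0,"wx":0,"wy":0,"wz":0},{"hand":0.1,"x":0,"y":0,"z":0,"wx":0,"wy":0,"wz":0},{"hand":0.1,"x":0,"y":0,"z":0.5,"wx":0,"wy":0,"wz":0},{"hand":0.1,"x":0,"y":0,"z":2,"wx":0,"wy":0,"wz":0},{"hand":0.1,"x":0,"y":0,"z":3,"wx":0,"wy":0,"wz":0}]'
python3 -m handwheel '[{"hand":0.1,"x":0,"y":0,"z":4,"wx":0,"wy":0,"wz":0},{"hand":0.1,"x":0,"y":2,"z":1,"wx":0,"wy":0,"wz":0},{"hand":0.1,"x":0,"y":4,"z":0,"wx":0,"wy":0,"wz":0},{"hand":0.1,"x":0,"y":4.5,"z":0,"wx":0,"wy":0,"wz":0},{"hand":0.1,"x":0,"y":4.5,"z":0,"wx":0,"wy":0,"wz":0},{"hand":0.1,"x":0,"y":4.5,"z":0,"wx":0,"wy":0,"wz":0},{"hand":0.1,"x":0,"y":4.5,"z":0,"wx":0,"wy":0,"wz":0},{"hand":0.1,"x":0,"y":4.5,"z":0,"wx":0,"wy":0,"wz":0}]'
python3 -m handwheel '[{"hand":0.1,"x":0.1,"y":4.5,"z":0,"wx":0,"wy":0,"wz":0},{"hand":0.1,"x":0.1,"y":4.5,"z":0,"wx":0,"wy":0,"wz":0},{"hand":0.1,"x":0.2,"y":4.5,"z":0,"wx":0,"wy":0,"wz":0},{"hand":0.1,"x":0.2,"y":4.5,"z":0,"wx":0,"wy":0,"wz":0},{"hand":0.1,"x":0.2,"y":3.5,"z":0,"wx":0,"wy":0,"wz":0},{"hand":0.1,"x":0.1,"y":2.5,"z":0,"wx":0,"wy":0,"wz":0},{"hand":0.1,"x":0,"y":1.5,"z":0,"wx":0,"wy":0,"wz":0},{"hand":0.1,"x":0,"y":0,"z":0,"wx":0,"wy":0,"wz":0}]'
python3 look.py z5.png 324 165 4 60 55
```

```text
time_s: 10.8
ee_pos: [429.2, -161.5, 164.8]
orientation: [-1.205, -1.21, 1.212]
force: [0.5, 0.1, 1.1]
gripper_width: 0.903
time_s: 11.6
ee_pos: [429.9, 124.9, 215.9]
orientation: [-1.208, -1.212, 1.211]
force: [1.3, -0.5, -0.2]
gripper_width: 0.904
time_s: 12.4
ee_pos: [439.1, 379.4, 215.0]
orientation: [-1.207, -1.212, 1.213]
force: [0.4, 0.5, -0.1]
gripper_width: 0.897
```

View pics/z5.png

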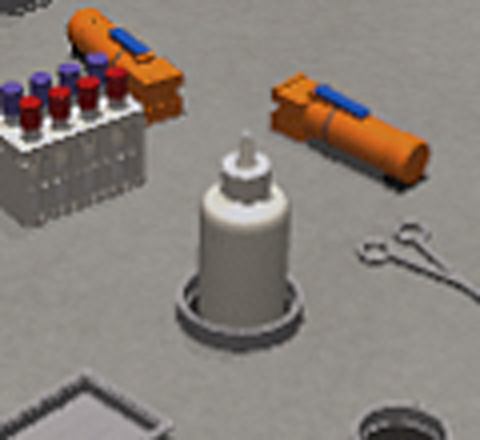

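The wash bottle stands upright in the large cup (crop (245,300)), robot clear of it. Next is the capped bottle.

```bash
python3 -m handwheel '[{"hand":0.1,"x":0,"y":0.2,"z":-2,"wx":0,"wy":0,"wz":0},{"hand":0.1,"x":0,"y":0,"z":-3,"wx":0,"wy":0,"wz":0},{"hand":0.1,"x":0,"y":0,"z":-3,"wx":0,"wy":0,"wz":0},{"hand":0.1,"x":0,"y":0,"z":-2.5,"wx":0,"wy":0,"wz":0},{"hand":0.1,"x":0,"y":0,"z":-1.5,"wx":0,"wy":0,"wz":0},{"hand":0.1,"x":0,"y":0,"z":-1,"wx":0,"wy":0,"wz":0},{"hand":0.1,"x":0,"y":0,"z":-0.5,"wx":0,"wy":0,"wz":0},{"hand":0.1,"x":0,"y":0,"z":0,"wx":0,"wy":0,"wz":0}]'
python3 look.py z6.png 462 285 5 50 45
```

```text
time_s: 13.25
ee_pos: [439.4, 379.5, 80.4]
orientation: [-1.208, -1.211, 1.211]
force: [-0.1, 0.2, 0.1]
gripper_width: 0.901
```

View pics/z6.png

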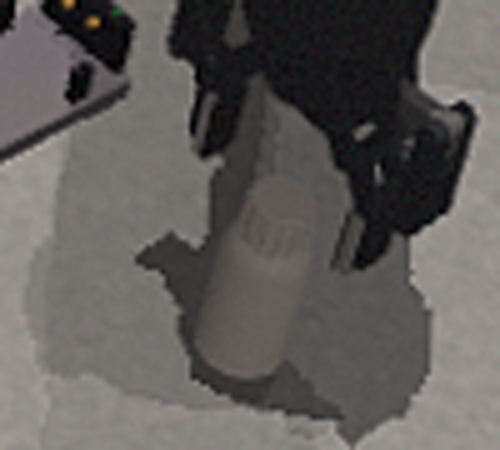

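Fingertips (205,150) and (350,265) straddle the cap, centred at (280,210). Closing.

```bash
python3 -m handwheel '[{"hand":0.3,"x":0,"y":0.1,"z":-0.1,"wx":0,"wy":0,"wz":0},{"hand":0.4,"x":0,"y":0,"z":0,"wx":0,"wy":0,"wz":0},{"hand":0.5,"x":0,"y":0,"z":0,"wx":0,"wy":0,"wz":0},{"hand":0.55,"x":0,"y":0,"z":0,"wx":0,"wy":0,"wz":0},{"hand":0.6,"x":0,"y":0,"z":0,"wx":0,"wy":0,"wz":0},{"hand":0.7,"x":0,"y":0,"z":0,"wx":0,"wy":0,"wz":0},{"hand":1,"x":0,"y":0,"z":0,"wx":0,"wy":0,"wz":0},{"hand":1,"x":0,"y":0,"z":0,"wx":0,"wy":0,"wz":0}]' 30
python3 -m handwheel '[{"hand":1,"x":0,"y":0,"z":0,"wx":0,"wy":0,"wz":0},{"hand":1,"x":0,"y":0,"z":0.3,"wx":0,"wy":0,"wz":0},{"hand":1,"x":0,"y":0,"z":0.7,"wx":0,"wy":0,"wz":0},{"hand":1,"x":0,"y":0,"z":1,"wx":0,"wy":0,"wz":0},{"hand":1,"x":0,"y":0,"z":2,"wx":0,"wy":0,"wz":0},{"hand":1,"x":0,"y":0,"z":2,"wx":0,"wy":0,"wz":0},{"hand":1,"x":0,"y":0,"z":2,"wx":0,"wy":0,"wz":0},{"hand":1,"x":0,"y":0,"z":0,"wx":0,"wy":0,"wz":0}]'
```

```text
time_s: 14.1
ee_pos: [439.4, 381.2, 79.6]
orientation: [-1.208, -1.212, 1.211]
force: [-0.6, 0.0, 2.4]
gripper_width: 0.327
time_s: 14.9
ee_pos: [440.5, 382.2, 163.0]
orientation: [-1.208, -1.216, 1.207]
force: [0.3, 0.0, -1.3]
gripper_width: 0.32
```

```bash
python3 -m handwheel '[{"hand":1,"x":-0.1,"y":-1,"z":0,"wx":0,"wy":0,"wz":0},{"hand":1,"x":-0.1,"y":-2,"z":0,"wx":0,"wy":0,"wz":0},{"hand":1,"x":-0.1,"y":-3,"z":0,"wx":0,"wy":0,"wz":0},{"hand":1,"x":-0.1,"y":-3.5,"z":0,"wx":0,"wy":0,"wz":0},{"hand":1,"x":-0.1,"y":-3.5,"z":0,"wx":0,"wy":0,"wz":0},{"hand":1,"x":-0.1,"y":-3.5,"z":0,"wx":0,"wy":0,"wz":0},{"hand":1,"x":-0.1,"y":-3.5,"z":0,"wx":0,"wy":0,"wz":0},{"hand":1,"x":-0.1,"y":-3.5,"z":0,"wx":0,"wy":0,"wz":0}]'
python3 -m handwheel '[{"hand":1,"x":0,"y":-3.5,"z":0,"wx":0,"wy":0,"wz":0},{"hand":1,"x":0,"y":-3,"z":0,"wx":0,"wy":0,"wz":0},{"hand":1,"x":0,"y":-2.5,"z":0,"wx":0,"wy":0,"wz":0},{"hand":1,"x":0,"y":-2,"z":0,"wx":0,"wy":0,"wz":0},{"hand":1,"x":0,"y":-1,"z":-1,"wx":0,"wy":0,"wz":0},{"hand":1,"x":0,"y":-0.3,"z":-2,"wx":0,"wy":0,"wz":0},{"hand":1,"x":0,"y":0,"z":-1.5,"wx":0,"wy":0,"wz":0},{"hand":1,"x":0,"y":0,"z":-1,"wx":0,"wy":0,"wz":0}]'
python3 -m handwheel '[{"hand":1,"x":0,"y":0,"z":0,"wx":0,"wy":0,"wz":0},{"hand":1,"x":0,"y":0,"z":0,"wx":0,"wy":0,"wz":0},{"hand":1,"x":0,"y":0,"z":0,"wx":0,"wy":0,"wz":0},{"hand":1,"x":0,"y":0,"z":0,"wx":0,"wy":0,"wz":0},{"hand":1,"x":0,"y":0,"z":0,"wx":0,"wy":0,"wz":0},{"hand":1,"x":0,"y":0,"z":0,"wx":0,"wy":0,"wz":0},{"hand":1,"x":0,"y":0,"z":0,"wx":0,"wy":0,"wz":0},{"hand":1,"x":0,"y":0,"z":0,"wx":0,"wy":0,"wz":0}]'
python3 look.py z7.png 364 205 5 50 45
```

```text
time_s: 15.7
ee_pos: [429.8, 144.0, 157.9]
orientation: [-1.207, -1.21, 1.213]
force: [0.4, 0.3, -1.3]
gripper_width: 0.324
time_s: 16.5
ee_pos: [429.7, 22.9, 101.8]
orientation: [-1.205, -1.209, 1.213]
force: [0.5, 1.1, -1.1]
gripper_width: 0.324
time_s: 17.3
ee_pos: [431.3, 23.1, 104.4]
orientation: [-1.208, -1.212, 1.211]
force: [0.4, 1.0, -1.1]
gripper_width: 0.322
```

View pics/z7.png

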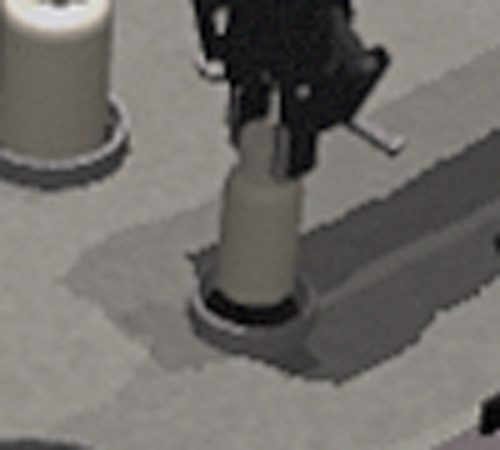

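The capped bottle hangs upright over the small cup, foot ≈(257,300) within the ellipse centred at (255,310). Lowering.

```bash
python3 -m handwheel '[{"hand":1,"x":0,"y":0,"z":-0.7,"wx":0,"wy":0,"wz":0},{"hand":1,"x":0,"y":0,"z":-0.7,"wx":0,"wy":0,"wz":0},{"hand":1,"x":0,"y":0,"z":-0.4,"wx":0,"wy":0,"wz":0},{"hand":1,"x":0,"y":0,"z":-0.2,"wx":0,"wy":0,"wz":0},{"hand":1,"x":0,"y":0,"z":0,"wx":0,"wy":0,"wz":0},{"hand":1,"x":0,"y":0,"z":-0.1,"wx":0,"wy":0,"wz":0},{"hand":1,"x":0,"y":0,"z":0,"wx":0,"wy":0,"wz":0},{"hand":1,"x":0,"y":0,"z":0,"wx":0,"wy":0,"wz":0}]'
```

```text
time_s: 18.15
ee_pos: [431.4, 23.1, 83.5]
orientation: [-1.208, -1.212, 1.211]
force: [0.3, -0.9, 0.2]
gripper_width: 0.321
```

```bash
python3 -m handwheel '[{"hand":1,"x":0,"y":0,"z":-0.05,"wx":0,"wy":0,"wz":0},{"hand":1,"x":0,"y":0,"z":0,"wx":0,"wy":0,"wz":0},{"hand":0.64,"x":0,"y":0,"z":0,"wx":0,"wy":0,"wz":0},{"hand":0.55,"x":0,"y":0,"z":0,"wx":0,"wy":0,"wz":0},{"hand":0.4,"x":0,"y":0,"z":0,"wx":0,"wy":0,"wz":0},{"hand":0.2,"x":0,"y":0,"z":0,"wx":0,"wy":0,"wz":0},{"hand":0.2,"x":0,"y":0,"z":1,"wx":0,"wy":0,"wz":0},{"hand":0,"x":0,"y":0,"z":3,"wx":0,"wy":0,"wz":0}]'
python3 -m handwheel '[{"hand":0,"x":0,"y":0,"z":4,"wx":0,"wy":0,"wz":0},{"hand":0,"x":0,"y":0,"z":4,"wx":0,"wy":0,"wz":0},{"hand":0,"x":0,"y":-2,"z":4,"wx":0,"wy":0,"wz":0},{"hand":0,"x":0,"y":-4,"z":1,"wx":0,"wy":0,"wz":0},{"hand":0,"x":0,"y":-4.5,"z":0,"wx":0,"wy":0,"wz":0},{"hand":0,"x":0.1,"y":-4.5,"z":0,"wx":0,"wy":0,"wz":0},{"hand":0,"x":0.1,"y":-4.5,"z":0,"wx":0,"wy":0,"wz":0},{"hand":0,"x":0.2,"y":-4.5,"z":0,"wx":0,"wy":0,"wz":0}]'
python3 -m handwheel '[{"hand":0,"x":0.2,"y":-4.5,"z":0,"wx":0,"wy":0,"wz":0},{"hand":0,"x":0.3,"y":-3,"z":0,"wx":0,"wy":0,"wz":0},{"hand":0,"x":0.3,"y":-2,"z":0,"wx":0,"wy":0,"wz":0},{"hand":0,"x":0.2,"y":-1,"z":0,"wx":0,"wy":0,"wz":0},{"hand":0,"x":0.1,"y":0,"z":0,"wx":0,"wy":0,"wz":0},{"hand":0,"x":0,"y":0,"z":0,"wx":0,"wy":0,"wz":0},{"hand":0,"x":0,"y":0,"z":0,"wx":0,"wy":0,"wz":0},{"hand":0,"x":0,"y":0,"z":0,"wx":0,"wy":0,"wz":0}]'
python3 look.py z8.png 324 165 4 80 70
```

```text
time_s: 18.95
ee_pos: [429.4, 23.0, 121.4]
orientation: [-1.204, -1.208, 1.214]
force: [0.8, 0.3, 0.9]
gripper_width: 0.941
time_s: 19.75
ee_pos: [434.9, -218.8, 253.8]
orientation: [-1.209, -1.212, 1.211]
force: [0.4, -0.0, -0.6]
gripper_width: 1.002
time_s: 20.55
ee_pos: [446.3, -320.9, 253.2]
orientation: [-1.207, -1.213, 1.212]
force: [1.1, 0.2, 0.4]
gripper_width: 1.0
```

View pics/z8.png

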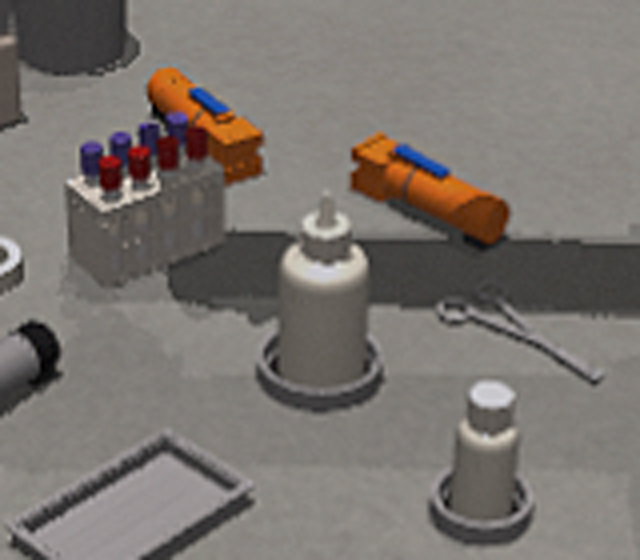

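Both bottles stand upright in their cups (crop (325,330) and (490,470)). Moving over the rack and down.

```bash
python3 -m handwheel '[{"hand":0,"x":0.1,"y":-1,"z":0,"wx":0,"wy":0,"wz":0},{"hand":0,"x":0,"y":-2,"z":0,"wx":0,"wy":0,"wz":0},{"hand":0,"x":0,"y":-1.7,"z":-2,"wx":0,"wy":0,"wz":0},{"hand":0,"x":0,"y":-0.6,"z":-4,"wx":0,"wy":0,"wz":0},{"hand":0,"x":0,"y":0,"z":-3,"wx":0,"wy":0,"wz":0},{"hand":0,"x":0,"y":0,"z":-2,"wx":0,"wy":0,"wz":0},{"hand":0,"x":0,"y":0,"z":0,"wx":0,"wy":0,"wz":0},{"hand":0,"x":0,"y":0,"z":0,"wx":0,"wy":0,"wz":0}]'
python3 look.py z9.png 285 125 5 60 50
```

```text
time_s: 21.4
ee_pos: [447.1, -375.9, 143.0]
orientation: [-1.208, -1.211, 1.211]
force: [0.1, -1.2, 0.5]
gripper_width: 0.999
```

View pics/z9.png

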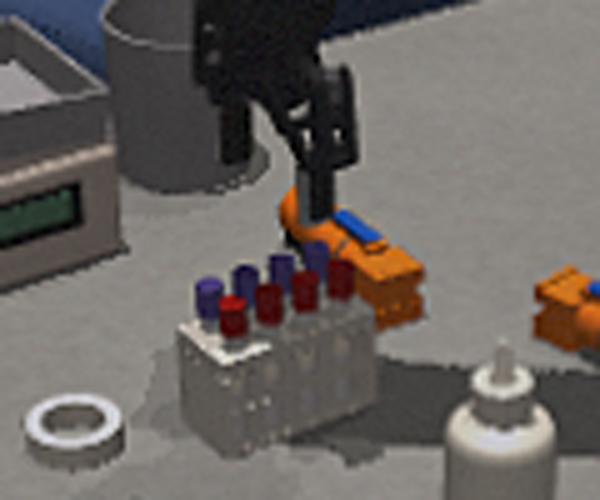

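Fingers (235,140) and (315,200) are above and either side of the rack's middle; caps near (275,285). Descending and gripping.

```bash
python3 -m handwheel '[{"hand":0,"x":0,"y":0.2,"z":-2,"wx":0,"wy":0,"wz":0},{"hand":0,"x":0,"y":0,"z":-3,"wx":0,"wy":0,"wz":0},{"hand":0,"x":0,"y":0,"z":-2,"wx":0,"wy":0,"wz":0},{"hand":0,"x":0,"y":0,"z":-1.5,"wx":0,"wy":0,"wz":0},{"hand":0,"x":0,"y":0,"z":-1,"wx":0,"wy":0,"wz":0},{"hand":0,"x":0,"y":0,"z":-0.5,"wx":0,"wy":0,"wz":0},{"hand":0,"x":0,"y":0,"z":0,"wx":0,"wy":0,"wz":0},{"hand":0,"x":0,"y":0,"z":0,"wx":0,"wy":0,"wz":0}]'
python3 -m handwheel '[{"hand":0.15,"x":0,"y":0,"z":0,"wx":0,"wy":0,"wz":0},{"hand":0.2,"x":0,"y":0,"z":0,"wx":0,"wy":0,"wz":0},{"hand":0.25,"x":0,"y":0,"z":0,"wx":0,"wy":0,"wz":0},{"hand":0.3,"x":0,"y":0,"z":0,"wx":0,"wy":0,"wz":0},{"hand":0.35,"x":0,"y":0,"z":0,"wx":0,"wy":0,"wz":0},{"hand":0.5,"x":0,"y":0,"z":0,"wx":0,"wy":0,"wz":0},{"hand":1,"x":0,"y":0,"z":0,"wx":0,"wy":0,"wz":0},{"hand":1,"x":0,"y":0,"z":0,"wx":0,"wy":0,"wz":0}]' 40
```

```text
time_s: 22.25
ee_pos: [447.8, -373.4, 43.9]
orientation: [-1.209, -1.212, 1.212]
force: [-0.2, 0.8, 0.2]
gripper_width: 1.0
time_s: 23.05
ee_pos: [447.4, -373.4, 43.3]
orientation: [-1.209, -1.211, 1.212]
force: [-1.3, -1.5, 5.2]
gripper_width: 0.62
```

```bash
python3 -m handwheel '[{"hand":1,"x":0,"y":0,"z":0.3,"wx":0,"wy":0,"wz":0},{"hand":1,"x":0,"y":0,"z":0.7,"wx":0,"wy":0,"wz":0},{"hand":1,"x":0,"y":0,"z":1.5,"wx":0,"wy":0,"wz":0},{"hand":1,"x":0,"y":0,"z":2,"wx":0,"wy":0,"wz":0},{"hand":1,"x":0,"y":0,"z":2,"wx":0,"wy":0,"wz":0},{"hand":1,"x":0,"y":0,"z":1.5,"wx":0,"wy":0,"wz":0},{"hand":1,"x":0,"y":0,"z":0,"wx":0,"wy":0,"wz":0},{"hand":1,"x":0,"y":0,"z":0,"wx":0,"wy":0,"wz":0}]'
python3 look.py z10.png 285 125 5 60 50
```

```text
time_s: 23.85
ee_pos: [447.2, -372.7, 122.4]
orientation: [-1.207, -1.212, 1.211]
force: [0.3, 0.2, -2.5]
gripper_width: 0.624
```

View pics/z10.png

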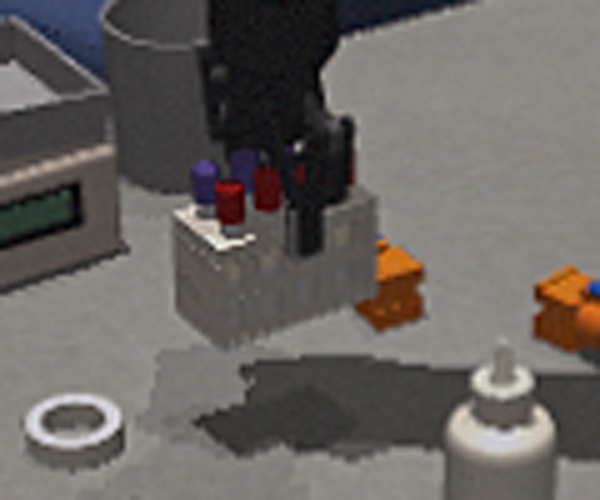

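The rack is held level at the middle of its deck (finger (307,235), rack face 230–375). Carrying it to the tray.

```bash
python3 -m handwheel '[{"hand":1,"x":0.6,"y":0.9,"z":0,"wx":0,"wy":0,"wz":0},{"hand":1,"x":1.2,"y":1.8,"z":0,"wx":0,"wy":0,"wz":0},{"hand":1,"x":1.8,"y":2.7,"z":0,"wx":0,"wy":0,"wz":0.03},{"hand":1,"x":2,"y":3,"z":0,"wx":0,"wy":0,"wz":0.03},{"hand":1,"x":2,"y":3,"z":0,"wx":0,"wy":0,"wz":0.03},{"hand":1,"x":2,"y":3,"z":0,"wx":0,"wy":0,"wz":0.03},{"hand":1,"x":2,"y":3,"z":0,"wx":0,"wy":0,"wz":0.03},{"hand":1,"x":2,"y":3,"z":0,"wx":0,"wy":0,"wz":0.03}]'
python3 -m handwheel '[{"hand":1,"x":1.8,"y":2.7,"z":0,"wx":0,"wy":0,"wz":0},{"hand":1,"x":1.4,"y":2.1,"z":-0.5,"wx":0,"wy":0,"wz":0},{"hand":1,"x":1,"y":1.5,"z":-1,"wx":0,"wy":0,"wz":0},{"hand":1,"x":0.6,"y":0.8,"z":-1.5,"wx":0,"wy":0,"wz":0},{"hand":1,"x":0,"y":0,"z":-1,"wx":0,"wy":0,"wz":0},{"hand":1,"x":0,"y":0,"z":-0.5,"wx":0,"wy":0,"wz":0},{"hand":1,"x":0,"y":0,"z":0,"wx":0,"wy":0,"wz":0},{"hand":1,"x":0,"y":0,"z":0,"wx":0,"wy":0,"wz":0}]'
python3 look.py z11.png 280 200 5 60 55
```

```text
time_s: 24.7
ee_pos: [583.6, -166.6, 121.7]
orientation: [-1.114, -1.343, 1.344]
force: [0.5, -1.1, -1.8]
gripper_width: 0.629
time_s: 25.5
ee_pos: [630.9, -98.9, 78.0]
orientation: [-1.118, -1.342, 1.342]
force: [0.2, -0.6, -2.6]
gripper_width: 0.622
```

View pics/z11.png

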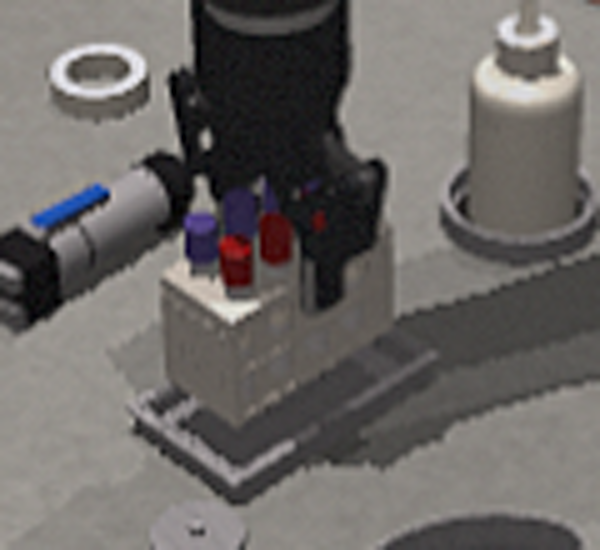

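```bash
cat > t.py <<'E'
from h import *
p,d=cap('scene'); W=cloud('scene',d).reshape(-1,3)
def fr(P,c,a):
    t=np.radians(a); return (P[:,:2]-c)@np.array([[np.cos(t),-np.sin(t)],[np.sin(t),np.cos(t)]])
Q=fr(W,[631.3,-98.9],10.5); z=W[:,2]
m=(z>45)&(z<90)&(abs(Q[:,0])<90)&(abs(Q[:,1])<60); P=Q[m]
for lab,k,o in [('end +u',0,1),('side +v',1,0)]:
    h,e=np.histogram(P[:,k],bins=np.arange(10,80,2)); i=h.argmax(); s=P[abs(P[:,k]-e[i]-1)<4]
    print(lab,len(s),np.median(s[:,k]),'slope',np.polyfit(s[:,o],s[:,k],1).round(3),'range',np.percentile(s[:,o],[2,98]).round(1))
W0=np.load('scene0.npz')['W'].reshape(-1,3); Q0=fr(W0,[631.3,-98.9],10.5); m=(W0[:,2]>11)&(W0[:,2]<20)&(abs(Q0[:,0])<90)&(abs(Q0[:,1])<55)
a=Q0[m]; mid=abs(a[:,1])<25; mu=abs(a[:,0])<50
for s in (1,-1): print('u rim',np.median(a[mid&(a[:,0]*s>50),0]),'v rim',np.median(a[mu&(a[:,1]*s>25),1]), 'slope',np.polyfit(a[mu&(a[:,1]*s>25),0],a[mu&(a[:,1]*s>25),1],1))
E
python3 t.py
```

```text
end +u 198 56.90515499582459 slope [-2.5000e-02  5.6856e+01] range [-25.   27.7]
side +v 134 26.043630323182622 slope [-2.0000e-03  2.5991e+01] range [-54.9  57.9]
u rim 70.04966558282528 v rim 40.57447938742445 slope [-1.30965096e-02  4.04108611e+01]
u rim -67.37577828637463 v rim -38.41757671002539 slope [-1.40246336e-02 -3.85907555e+01]
```

The rack is within 2 mm of the tray's centre and aligned. Lowering.

```bash
python3 -m handwheel '[{"hand":1,"x":0,"y":0.1,"z":-0.7,"wx":0,"wy":0,"wz":0},{"hand":1,"x":0,"y":0,"z":-1,"wx":0,"wy":0,"wz":0},{"hand":1,"x":0,"y":0,"z":-0.7,"wx":0,"wy":0,"wz":0},{"hand":1,"x":0,"y":0,"z":-0.4,"wx":0,"wy":0,"wz":0},{"hand":1,"x":0,"y":0,"z":-0.1,"wx":0,"wy":0,"wz":0},{"hand":1,"x":0,"y":0,"z":0,"wx":0,"wy":0,"wz":0},{"hand":1,"x":0,"y":0,"z":-0.1,"wx":0,"wy":0,"wz":0},{"hand":1,"x":0,"y":0,"z":0,"wx":0,"wy":0,"wz":0}]'
```

```text
time_s: 26.4
ee_pos: [631.4, -96.9, 48.0]
orientation: [-1.117, -1.343, 1.343]
force: [-0.2, 1.7, -2.8]
gripper_width: 0.621
```

```bash
python3 -m handwheel '[{"hand":1,"x":0,"y":0,"z":-0.05,"wx":0,"wy":0,"wz":0},{"hand":1,"x":0,"y":0,"z":0,"wx":0,"wy":0,"wz":0},{"hand":1,"x":0,"y":0,"z":-0.05,"wx":0,"wy":0,"wz":0},{"hand":1,"x":0,"y":0,"z":0,"wx":0,"wy":0,"wz":0},{"hand":1,"x":0,"y":0,"z":0,"wx":0,"wy":0,"wz":0},{"hand":1,"x":0,"y":0,"z":0,"wx":0,"wy":0,"wz":0},{"hand":1,"x":0,"y":0,"z":0,"wx":0,"wy":0,"wz":0},{"hand":1,"x":0,"y":0,"z":0,"wx":0,"wy":0,"wz":0}]'
```

```text
time_s: 27.2
ee_pos: [631.3, -97.0, 47.3]
orientation: [-1.117, -1.343, 1.343]
force: [-3.3, -1.3, 4.9]
gripper_width: 0.629
```

```bash
python3 -m handwheel '[{"hand":0.35,"x":0,"y":0,"z":0,"wx":0,"wy":0,"wz":0},{"hand":0.25,"x":0,"y":0,"z":0,"wx":0,"wy":0,"wz":0},{"hand":0,"x":0,"y":0,"z":0,"wx":0,"wy":0,"wz":0},{"hand":0,"x":0,"y":0,"z":0,"wx":0,"wy":0,"wz":0},{"hand":0,"x":0,"y":0,"z":0.5,"wx":0,"wy":0,"wz":0},{"hand":0,"x":0,"y":0,"z":2,"wx":0,"wy":0,"wz":0},{"hand":0,"x":0,"y":0,"z":3,"wx":0,"wy":0,"wz":0},{"hand":0,"x":0,"y":0,"z":4,"wx":0,"wy":0,"wz":0}]'
python3 -m handwheel '[{"hand":0,"x":0,"y":0,"z":3,"wx":0,"wy":0,"wz":0},{"hand":0,"x":0.1,"y":-2,"z":0.5,"wx":0,"wy":0,"wz":0.03},{"hand":0,"x":0.2,"y":-4,"z":0,"wx":0,"wy":0,"wz":0.04},{"hand":0,"x":0.2,"y":-4,"z":0,"wx":0,"wy":0,"wz":0},{"hand":0,"x":0.2,"y":-4,"z":0,"wx":0,"wy":0,"wz":0},{"hand":0,"x":0.2,"y":-3,"z":0,"wx":0,"wy":0,"wz":0},{"hand":0,"x":0,"y":0,"z":-2,"wx":0,"wy":0,"wz":0},{"hand":0,"x":0,"y":0,"z":-2,"wx":0,"wy":0,"wz":0}]'
python3 -m handwheel '[{"hand":0,"x":0,"y":0,"z":-2,"wx":0,"wy":0,"wz":0},{"hand":0,"x":0,"y":0,"z":-1,"wx":0,"wy":0,"wz":0},{"hand":0,"x":0,"y":0,"z":0,"wx":0,"wy":0,"wz":0},{"hand":0,"x":0,"y":0,"z":0,"wx":0,"wy":0,"wz":0},{"hand":0,"x":0,"y":0,"z":0,"wx":0,"wy":0,"wz":0},{"hand":0,"x":0,"y":0,"z":0,"wx":0,"wy":0,"wz":0},{"hand":0,"x":0,"y":0,"z":0,"wx":0,"wy":0,"wz":0},{"hand":0,"x":0,"y":0,"z":0,"wx":0,"wy":0,"wz":0}]'
python3 look.py z12.png 260 190 5 60 55
```

```text
time_s: 28.0
ee_pos: [630.1, -96.7, 141.3]
orientation: [-1.114, -1.341, 1.344]
force: [0.1, 0.1, -0.0]
gripper_width: 1.0
time_s: 28.8
ee_pos: [640.6, -268.6, 137.1]
orientation: [-1.082, -1.393, 1.392]
force: [0.6, -0.0, -0.1]
gripper_width: 0.998
time_s: 29.6
ee_pos: [640.4, -266.9, 107.3]
orientation: [-1.079, -1.394, 1.393]
force: [-0.5, 0.8, -0.1]
gripper_width: 1.001
```

View pics/z12.png

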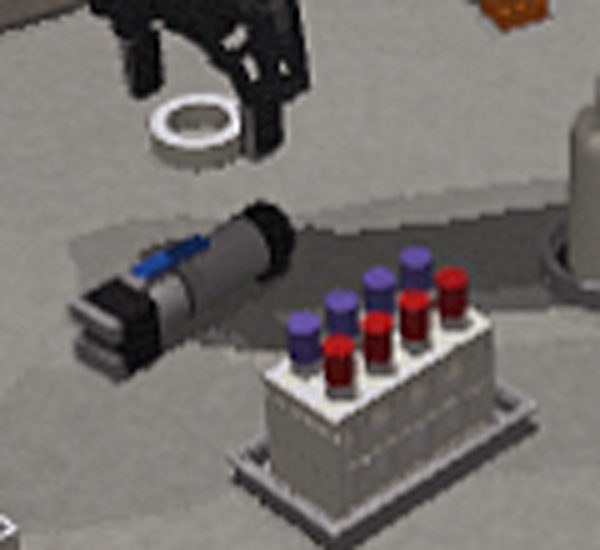

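The rack stands level in the tray (crop (380,420)); the open fingers (145,65) and (265,130) are above the sealer's body. Descending to grip it.

```bash
python3 -m handwheel '[{"hand":0,"x":0,"y":0,"z":-2,"wx":0,"wy":0,"wz":0},{"hand":0,"x":0,"y":0,"z":-3,"wx":0,"wy":0,"wz":0},{"hand":0,"x":0,"y":0,"z":-2,"wx":0,"wy":0,"wz":0},{"hand":0,"x":0,"y":0,"z":-1.5,"wx":0,"wy":0,"wz":0},{"hand":0,"x":0,"y":0,"z":-1,"wx":0,"wy":0,"wz":0},{"hand":0,"x":0,"y":0,"z":-0.5,"wx":0,"wy":0,"wz":0},{"hand":0,"x":0,"y":0,"z":0,"wx":0,"wy":0,"wz":0},{"hand":0.2,"x":0,"y":0,"z":0,"wx":0,"wy":0,"wz":0}]'
python3 -m handwheel '[{"hand":0.4,"x":0,"y":0,"z":0,"wx":0,"wy":0,"wz":0},{"hand":0.5,"x":0,"y":0,"z":0,"wx":0,"wy":0,"wz":0},{"hand":0.55,"x":0,"y":0,"z":0,"wx":0,"wy":0,"wz":0},{"hand":0.6,"x":0,"y":0,"z":0,"wx":0,"wy":0,"wz":0},{"hand":0.7,"x":0,"y":0,"z":0,"wx":0,"wy":0,"wz":0},{"hand":1,"x":0,"y":0,"z":0,"wx":0,"wy":0,"wz":0},{"hand":1,"x":0,"y":0,"z":0,"wx":0,"wy":0,"wz":0},{"hand":1,"x":0,"y":0,"z":0,"wx":0,"wy":0,"wz":0}]' 60
```

```text
time_s: 30.45
ee_pos: [640.8, -267.2, 7.8]
orientation: [-1.08, -1.394, 1.393]
force: [0.3, -0.4, 0.8]
gripper_width: 0.854
time_s: 31.25
ee_pos: [641.1, -268.2, 8.3]
orientation: [-1.082, -1.393, 1.394]
force: [-0.7, -4.8, 5.5]
gripper_width: 0.398
```

```bash
python3 -m handwheel '[{"hand":1,"x":0,"y":0,"z":0.3,"wx":0,"wy":0,"wz":0},{"hand":1,"x":0,"y":0,"z":0.7,"wx":0,"wy":0,"wz":0},{"hand":1,"x":0,"y":0,"z":2,"wx":0,"wy":0,"wz":0},{"hand":1,"x":0,"y":0,"z":3,"wx":0,"wy":0,"wz":0},{"hand":1,"x":0,"y":0,"z":3,"wx":0,"wy":0,"wz":0},{"hand":1,"x":0,"y":0,"z":3,"wx":0,"wy":0,"wz":0},{"hand":1,"x":0,"y":0,"z":2,"wx":0,"wy":0,"wz":0},{"hand":1,"x":0,"y":0,"z":0,"wx":0,"wy":0,"wz":0}]'
cat > u.py <<'E'
from h import *
def fr(P,c,a):
    t=np.radians(a); return (P[:,:2]-c)@np.array([[np.cos(t),-np.sin(t)],[np.sin(t),np.cos(t)]])
for n in ['scene','top']:
    W=np.load(n+'0.npz')['W'].reshape(-1,3); Q=fr(W,[432,198.4],-2.5); z=W[:,2]
    m=(abs(Q[:,1])<26)&(Q[:,0]<-45)&(Q[:,0]>-85)&(z>16)&(z<50); print(n,'block u by z:',[(zz,np.percentile(Q[m&(abs(z-zz)<4),0],[5,50,95]).round(1).tolist(),int((m&(abs(z-zz)<4)).sum())) for zz in (20,28,36,44)])
    k=(z>6)&(z<14)&(abs(Q[:,1])<20)&(abs(Q[:,0])<90); print('base u',np.percentile(Q[k,0],[1,99]).round(1)); k=(z>6)&(z<14)&(abs(Q[:,0])<20)&(abs(Q[:,1])<60); print('base v',np.percentile(Q[k,1],[1,99]).round(1))
    c=[(z>18)&(z<34)&(Q[:,0]>a)&(Q[:,0]<b)&(abs(Q[:,1])<45) for a,b in ((-45,-20),(30,60))]; print('cheeks',[Q[x].mean(0).round(1) for x in c])
s=r.get_state(); print(s['ee_pos'].round(1))
p,d=cap('scene'); W=cloud('scene',d).reshape(-1,3); Q=fr(W,s['ee_pos'][:2],14.5); z=W[:,2]-s['ee_pos'][2]+8.2
m=(abs(Q[:,1])<25)&(abs(Q[:,0])<110)&(z>2)&(z<48); h=np.percentile(Q[m],[1,99],0); print('held u,v range',h.round(1), m.sum())
t=m&((Q[:,0]<-15)|(Q[:,0]>20)); print('axis fit', np.polyfit(Q[m&(z>36)&(Q[:,0]<-15)|m&(z>36)&(Q[:,0]>20),0],Q[m&(z>36)&(Q[:,0]<-15)|m&(z>36)&(Q[:,0]>20),1],1).round(3))
E
python3 u.py; python3 look.py z13.png 240 170 5 60 55
```

```text
time_s: 32.05
ee_pos: [641.4, -266.9, 150.0]
orientation: [-1.083, -1.396, 1.393]
force: [0.6, -0.5, -4.0]
gripper_width: 0.397
scene block u by z: [(20, [-63.0, -60.5, -56.5], 44), (28, [-63.7, -60.5, -57.6], 38), (36, [-64.0, -60.0, -56.9], 41), (44, [-68.4, -63.4, -58.4], 74)]
base u [-61.1  70. ]
base v [-35.1  35. ]
cheeks [array([-32.8,  -1.5]), array([47.5, -3.7])]
top block u by z: [(20, [-73.3, -56.7, -46.7], 9), (28, [-73.4, -72.9, -65.4], 7), (36, [-71.8, -63.1, -59.5], 10), (44, [-72.8, -68.8, -64.8], 48)]
base u [-59.8  62.6]
base v [-35.1  35.9]
cheeks [array([-35.7,   0.5]), array([41.3, -0.4])]
[ 641.4 -266.9  150. ]
held u,v range [[-46.4 -21.9]
 [ 90.6  23.6]] 690
axis fit [-0.022  3.777]
```

View pics/z13.png

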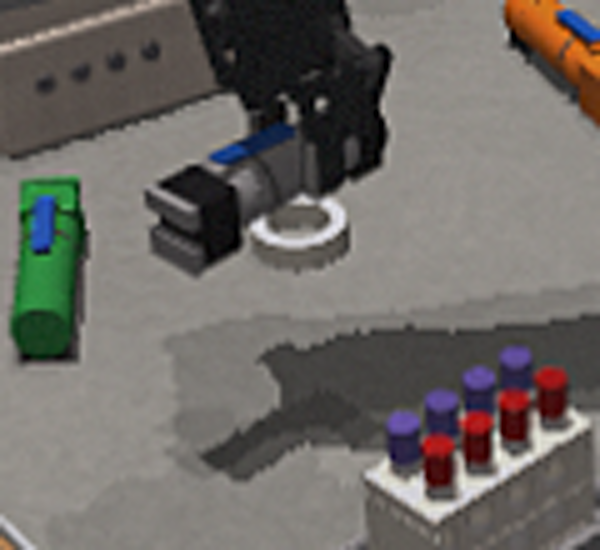

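The scene shows the sealer held level at its origin, and the frame numbers put its nose 90.6 mm ahead of the TCP, as it should be. I'm carrying it at this height (clear of the rack) to the cradle, leaving about a 4 mm tail gap.

```bash
python3 -m handwheel '[{"hand":1,"x":-0.4,"y":0.9,"z":0,"wx":0,"wy":0,"wz":0},{"hand":1,"x":-0.9,"y":2,"z":0,"wx":0,"wy":0,"wz":0},{"hand":1,"x":-1.4,"y":3,"z":0,"wx":0,"wy":0,"wz":-0.029},{"hand":1,"x":-1.6,"y":3.5,"z":0,"wx":0,"wy":0,"wz":-0.029},{"hand":1,"x":-1.7,"y":3.6,"z":0,"wx":0,"wy":0,"wz":-0.029},{"hand":1,"x":-1.7,"y":3.6,"z":0,"wx":0,"wy":0,"wz":-0.029},{"hand":1,"x":-1.7,"y":3.6,"z":0,"wx":0,"wy":0,"wz":-0.029},{"hand":1,"x":-1.7,"y":3.6,"z":0,"wx":0,"wy":0,"wz":-0.029}]'
python3 -m handwheel '[{"hand":1,"x":-1.7,"y":3.6,"z":0,"wx":0,"wy":0,"wz":-0.029},{"hand":1,"x":-1.7,"y":3.6,"z":0,"wx":0,"wy":0,"wz":-0.029},{"hand":1,"x":-1.7,"y":3.6,"z":0,"wx":0,"wy":0,"wz":-0.029},{"hand":1,"x":-1.6,"y":3.5,"z":0,"wx":0,"wy":0,"wz":-0.029},{"hand":1,"x":-1.5,"y":3.2,"z":0,"wx":0,"wy":0,"wz":0},{"hand":1,"x":-1.2,"y":2.6,"z":0,"wx":0,"wy":0,"wz":0},{"hand":1,"x":-0.8,"y":1.8,"z":0,"wx":0,"wy":0,"wz":0},{"hand":1,"x":-0.3,"y":0.9,"z":0,"wx":0,"wy":0,"wz":0}]'
python3 -m handwheel '[{"hand":1,"x":0,"y":0,"z":-1,"wx":0,"wy":0,"wz":0},{"hand":1,"x":0,"y":0,"z":-2,"wx":0,"wy":0,"wz":0},{"hand":1,"x":0,"y":0,"z":-2,"wx":0,"wy":0,"wz":0},{"hand":1,"x":0,"y":0,"z":-1.5,"wx":0,"wy":0,"wz":0},{"hand":1,"x":0,"y":0,"z":-0.5,"wx":0,"wy":0,"wz":0},{"hand":1,"x":0,"y":0,"z":0,"wx":0,"wy":0,"wz":0},{"hand":1,"x":0,"y":0,"z":0,"wx":0,"wy":0,"wz":0},{"hand":1,"x":0,"y":0,"z":0,"wx":0,"wy":0,"wz":0}]'
cat > w.py <<'E'
from h import *
def fr(P,c,a):
    t=np.radians(a); return (P[:,:2]-c)@np.array([[np.cos(t),-np.sin(t)],[np.sin(t),np.cos(t)]])
s=r.get_state(); print(s['ee_pos'].round(1))
p,d=cap('scene'); W=cloud('scene',d).reshape(-1,3); Q=fr(W,[431.5,198.4],-2.5); z=W[:,2]-s['ee_pos'][2]+8.2
m=(abs(Q[:,1])<32)&(abs(Q[:,0])<120)&(z>3)&(z<48)&(W[:,2]>15)
nose=m&(Q[:,0]>65); print('nose max u',np.percentile(Q[nose,0],[95,99]),'v range',np.percentile(Q[nose,1],[3,97]))
tail=m&(Q[:,0]<-20)&(z>30); print('tail u',np.percentile(Q[tail,0],[1,5]),'v',np.percentile(Q[tail,1],[3,97]),tail.sum())
E
python3 w.py; python3 look.py z14.png 400 230 5 60 55
```

```text
time_s: 32.95
ee_pos: [526.7, -27.0, 144.9]
orientation: [-1.168, -1.265, 1.267]
force: [0.0, 1.1, -3.5]
gripper_width: 0.4
time_s: 33.75
ee_pos: [421.9, 200.1, 145.3]
orientation: [-1.224, -1.181, 1.186]
force: [0.0, -0.2, -4.2]
gripper_width: 0.398
time_s: 34.55
ee_pos: [424.9, 199.1, 77.6]
orientation: [-1.227, -1.183, 1.181]
force: [0.1, 0.2, -4.7]
gripper_width: 0.399
[424.9 199.1  77.6]
nose max u [84.65816539 85.16600218] v range [-16.89155686  18.7848182 ]
tail u [-46.65403803 -44.89454781] v [-10.08594799   4.91104959] 4
```

View pics/z14.png

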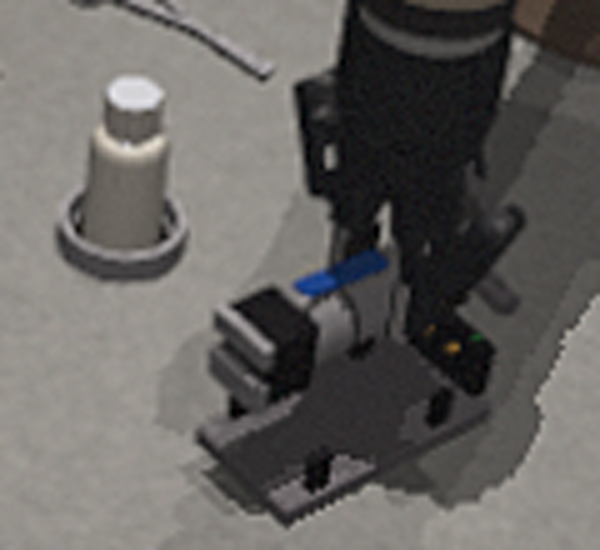

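Nose at u=85 in the cradle frame (tail ≈ 5 mm off the block face), centred laterally within about 1 mm; the picture shows it level over the base between the cheeks. Lowering.

```bash
python3 -m handwheel '[{"hand":1,"x":0,"y":0,"z":-1,"wx":0,"wy":0,"wz":0},{"hand":1,"x":0,"y":0,"z":-1.5,"wx":0,"wy":0,"wz":0},{"hand":1,"x":0,"y":0,"z":-1.3,"wx":0,"wy":0,"wz":0},{"hand":1,"x":0,"y":0,"z":-1,"wx":0,"wy":0,"wz":0},{"hand":1,"x":0,"y":0,"z":-0.5,"wx":0,"wy":0,"wz":0},{"hand":1,"x":0,"y":0,"z":-0.2,"wx":0,"wy":0,"wz":0},{"hand":1,"x":0,"y":0,"z":-0.1,"wx":0,"wy":0,"wz":0},{"hand":1,"x":0,"y":0,"z":0,"wx":0,"wy":0,"wz":0}]'
python3 -m handwheel '[{"hand":1,"x":0,"y":0,"z":0,"wx":0,"wy":0,"wz":0},{"hand":1,"x":0,"y":0,"z":0,"wx":0,"wy":0,"wz":0},{"hand":1,"x":0,"y":0,"z":-0.05,"wx":0,"wy":0,"wz":0},{"hand":1,"x":0,"y":0,"z":0,"wx":0,"wy":0,"wz":0},{"hand":1,"x":0,"y":0,"z":0,"wx":0,"wy":0,"wz":0},{"hand":1,"x":0,"y":0,"z":0,"wx":0,"wy":0,"wz":0},{"hand":1,"x":0,"y":0,"z":0,"wx":0,"wy":0,"wz":0},{"hand":1,"x":0,"y":0,"z":0,"wx":0,"wy":0,"wz":0}]'
```

```text
time_s: 35.45
ee_pos: [424.6, 199.2, 21.1]
orientation: [-1.227, -1.183, 1.182]
force: [0.3, -0.2, -4.3]
gripper_width: 0.4
time_s: 36.25
ee_pos: [424.3, 199.1, 20.3]
orientation: [-1.226, -1.182, 1.182]
force: [0.6, 0.7, -3.7]
gripper_width: 0.399
```

```bash
python3 -m handwheel '[{"hand":1,"x":0,"y":0,"z":-0.05,"wx":0,"wy":0,"wz":0},{"hand":1,"x":0,"y":0,"z":0,"wx":0,"wy":0,"wz":0},{"hand":1,"x":0,"y":0,"z":0,"wx":0,"wy":0,"wz":0},{"hand":1,"x":0,"y":0,"z":0,"wx":0,"wy":0,"wz":0},{"hand":1,"x":0,"y":0,"z":0,"wx":0,"wy":0,"wz":0},{"hand":1,"x":0,"y":0,"z":0,"wx":0,"wy":0,"wz":0},{"hand":1,"x":0,"y":0,"z":0,"wx":0,"wy":0,"wz":0},{"hand":1,"x":0,"y":0,"z":0,"wx":0,"wy":0,"wz":0}]'
```

```text
time_s: 37.05
ee_pos: [424.3, 199.2, 20.2]
orientation: [-1.226, -1.183, 1.182]
force: [-3.0, -1.4, 5.9]
gripper_width: 0.402
```

```bash
python3 -m handwheel '[{"hand":0.56,"x":0,"y":0,"z":0,"wx":0,"wy":0,"wz":0},{"hand":0.45,"x":0,"y":0,"z":0,"wx":0,"wy":0,"wz":0},{"hand":0.3,"x":0,"y":0,"z":0,"wx":0,"wy":0,"wz":0},{"hand":0.1,"x":0,"y":0,"z":0,"wx":0,"wy":0,"wz":0},{"hand":0.1,"x":0,"y":0,"z":0,"wx":0,"wy":0,"wz":0},{"hand":0.1,"x":0,"y":0,"z":1,"wx":0,"wy":0,"wz":0},{"hand":0.1,"x":0,"y":0,"z":2,"wx":0,"wy":0,"wz":0},{"hand":0.1,"x":0,"y":0,"z":4,"wx":0,"wy":0,"wz":0}]'
python3 -m handwheel '[{"hand":0.1,"x":0,"y":0,"z":4,"wx":0,"wy":0,"wz":0},{"hand":0.1,"x":0,"y":0,"z":4,"wx":0,"wy":0,"wz":0},{"hand":0.1,"x":-2,"y":2,"z":4,"wx":0,"wy":0,"wz":0},{"hand":0.1,"x":-3,"y":3,"z":1,"wx":0,"wy":0,"wz":0},{"hand":0.1,"x":-3,"y":3,"z":0,"wx":0,"wy":0,"wz":0},{"hand":0.1,"x":-3,"y":3,"z":0,"wx":0,"wy":0,"wz":0},{"hand":0.1,"x":-3,"y":3,"z":0,"wx":0,"wy":0,"wz":0},{"hand":0.1,"x":-2,"y":2,"z":0,"wx":0,"wy":0,"wz":0}]'
python3 -m handwheel '[{"hand":0.1,"x":-3,"y":3,"z":0,"wx":0,"wy":0,"wz":0},{"hand":0.1,"x":-3,"y":3,"z":0,"wx":0,"wy":0,"wz":0},{"hand":0.1,"x":-3,"y":3,"z":0,"wx":0,"wy":0,"wz":0},{"hand":0.1,"x":0,"y":0,"z":0,"wx":0,"wy":0,"wz":0},{"hand":0.1,"x":0,"y":0,"z":0,"wx":0,"wy":0,"wz":0},{"hand":0.1,"x":0,"y":0,"z":0,"wx":0,"wy":0,"wz":0},{"hand":0.1,"x":0,"y":0,"z":0,"wx":0,"wy":0,"wz":0},{"hand":0.1,"x":0,"y":0,"z":0,"wx":0,"wy":0,"wz":0}]'
python3 - <<'E'
from h import *
import w
p,d=cap('scene'); a=cv2.resize(p[110:330,215:475],None,fx=3,fy=3,interpolation=2); cv2.imwrite('pics/z15.png',a[:600,:780,::-1])
D=np.load('scene0.npz')['p'].astype(int); m=np.zeros((400,640),bool); m[240:300,275:345]=1
print('dish diff',abs(p.astype(int)-D).max(2)[m].mean(), (abs(p.astype(int)-D).max(2)[m]>50).sum())
E
```

```text
time_s: 37.85
ee_pos: [422.5, 198.2, 88.8]
orientation: [-1.225, -1.178, 1.186]
force: [1.0, 0.6, -0.4]
gripper_width: 0.9
time_s: 38.65
ee_pos: [262.4, 360.4, 220.8]
orientation: [-1.225, -1.184, 1.182]
force: [0.9, -0.4, 0.3]
gripper_width: 0.903
time_s: 39.45
ee_pos: [175.1, 448.5, 220.1]
orientation: [-1.227, -1.181, 1.18]
force: [0.3, -0.1, 0.5]
gripper_width: 0.896
[175.1 448.5 220.1]Traceback (most recent call last):
  File "<stdin>", line 2, in <module>
  File "w.py", line 7, in <module>
    nose=m&(Q[:,0]>65); print('nose max u',np.percentile(Q[nose,0],[95,99]),'v range',np.percentile(Q[nose,1],[3,97]))
                                           ~~~~~~~~~~~~~^^^^^^^^^^^^^^^^^^^
    return _quantile_unchecked(
        a, q, axis, out, overwrite_input, method, keepdims, weights)
    return _ureduce(a,
                    func=_quantile_ureduce_func,
    ...<5 lines>...
                    overwrite_input=overwrite_input,
                    method=method)
    r = func(a, **kwargs)
    result = _quantile(arr,
                       quantiles=q,
    ...<2 lines>...
                       out=out,
                       weights=wgt)
    slices_having_nans = np.isnan(arr[-1, ...])
                                  ~~~^^^^^^^^^
IndexError: index -1 is out of bounds for axis 0 with size 0
```

```bash
python3 - <<'E'
from h import *
p,d=cap('scene'); a=cv2.resize(p[110:310,215:475],None,fx=3,fy=3,interpolation=2); cv2.imwrite('pics/z15.png',a[:,:,::-1])
D=np.load('scene0.npz')['p'].astype(int); m=np.zeros((400,640),bool); m[240:290,280:342]=1
print('dish diff px',(abs(p.astype(int)-D).max(2)[m]>50).sum())
def fr(P,c,a):
    t=np.radians(a); return (P[:,:2]-c)@np.array([[np.cos(t),-np.sin(t)],[np.sin(t),np.cos(t)]])
W=cloud('scene',d).reshape(-1,3); Q=fr(W,[431.5,198.4],-2.5); z=W[:,2]
m=(abs(Q[:,1])<25)&(abs(Q[:,0])<110)&(z>18)&(z<56)
n=m&(Q[:,0]>65); print('nose u',np.percentile(Q[n,0],[95,99]).round(1),'v',np.percentile(Q[n,1],[3,97]).round(1))
t=m&(Q[:,0]<-25)&(z>47); print('tail top u',np.percentile(Q[t,0],[1,99]).round(1),t.sum(),'zmax',z[t].max() if t.any() else None)
E
```

```text
dish diff px 0
nose u [84.3 85.8] v [-17.2  19.9]
tail top u [-64. -25.] 95 zmax 55.36062697333534
```

The viewer's limit is reached, so I'll finish with a numeric check of the four placed items.

```bash
python3 - <<'E'
from h import *
from scipy.optimize import least_squares
p,d=cap('scene'); W=cloud('scene',d).reshape(-1,3); W=W[~np.isnan(W[:,0])]
def circ(c,R,z0,z1,rad):
    P=W[(np.hypot(W[:,0]-c[0],W[:,1]-c[1])<R)&(W[:,2]>z0)&(W[:,2]<z1)]
    return least_squares(lambda q:np.hypot(P[:,0]-q[0],P[:,1]-q[1])-rad,c,loss='soft_l1',f_scale=2).x.round(1),len(P)
print('wash low/high',circ((431,-162),40,25,50,32),circ((431,-162),40,60,88,32),'cup scene 433.3,-162.3')
print('capped low/high',circ((431,24),30,25,42,21),circ((431,24),30,48,66,21),'cup 434.3,23.8')
P=W[(np.hypot(W[:,0]-631,W[:,1]+97)<75)&(W[:,2]>70)&(W[:,2]<80)]; print('rack deck z',np.median(P[:,2]).round(1),len(P))
for c,zz in (((431,-162),150),((431,24),97)):
    Q=W[np.hypot(W[:,0]-c[0],W[:,1]-c[1])<40]; print('top z',np.percentile(Q[:,2],99.8).round(1))
s=r.get_state(); print(s['time_s'],s['force'].round(1)); r.finish_job()
E
```

```text
wash low/high (array([ 430.6, -163.1]), 153) (array([ 430.7, -163.6]), 190) cup scene 433.3,-162.3
capped low/high (array([432.8,  22.7]), 81) (array([432.8,  22.9]), 90) cup 434.3,23.8
rack deck z 73.1 303
top z 151.5
top z 102.4
39.6 [ 0.7 -0.2 -1.3]
the job is handed in; nothing more can be done
```

The bench is back in order, done in the order you asked. I handed it in at 39.6 s with the gripper open and clear of everything.

**Wash bottle:** it stands upright in the large cup, about 3 mm off its centre.

**Capped bottle:** it stands upright in the small cup, about 2 mm off its centre.

**Rack:** it stands level in the spill tray, with its deck at 73 mm where 74 mm is expected. It was within 2 mm of centre and aligned just before I lowered it.

**Sealer:** it lies in the charging cradle between the cheeks, about 1 mm off the centre line. Its tail is about 5 mm from the contact block, worked out from the nose position. It is close to the block but not touching it.

**Dish:** that part of the picture did not change from start to finish, so it was not moved.

**Checks that failed or disagreed:**
- The two cameras differed by up to about 5 mm in x, so I averaged them or used one camera for both parts.
- The direct reading of the sealer's tail was no use, because it picked up the block as well.
- My last overview picture was refused at the 16-picture limit. The sealer after release and the final state were checked only by depth measurements; I saw the two bottles and the rack in place earlier.

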